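Clamp the cork-faced stop block in the bar-clamp jig and keep the squeeze on

ROBOT

A 7-joint arm with a two-finger parallel gripper is mounted at the origin on the work surface. World frame = base frame: x ahead of the robot, y to its left, z up, the work surface at z = 0. Lengths are in m, angles in rad, forces in N, time in s.
With the tool pointing down it reaches from about 0.35 to 0.9 m from the base axis. Payload 8.1 kg.
Tool frame: the origin (TCP) lies midway between the tips of the shut fingers; the grasp point (between the pads) lies 19 mm behind it; z points along the fingers, y is the line along which they close (so a half turn about z gives the same grasp; the last joint's range is limited). The gripper opens to 92 mm and grips with 3 to 60 N. Pads are 19 mm wide; open, the fingers measure 130 mm over their backs; the gripper's body (75 mm by 190 mm) begins 47 mm behind the grasp point.
Start: joints at [1.128, 0.434, 0.025, 1.573, -0.012, 1.134, -0.075], TCP at [0.208, -0.589, 0.227] pointing down, gripper open.
Joint ranges: [-2.62, 2.62], [-0.44, 2.09], [-1.27, 1.32], [0.08, 2.57], [-1.32, 4.46], [0.12, 2], [-2.74, 2.74]. Speed limits (rad/s): [2.22, 2.22, 3.01, 3.01, 3.14, 3.14, 3.14].

INTERFACE

Orientations are given as a rotation vector (axis times angle).
In Python, from cell import arm gives the robot as it stands.
- The arm moves only by the tool carry_out, never from a script. Its arguments are lists of equal length, an entry for each row: "claw": the finger opening in cm, from 0 to 9.18; "delta_pos": the shift along the tool's x, y, z in cm, a list of three; "angular": the turn, a rotation vector about the tool's x, y, z in rad, a list of three. In form: {"claw": [claw, ...], "delta_pos": [[dx, dy, dz], ...], "angular": [[ax, ay, az], ...]}. A call has 1 to 20 rows; each row shifts and turns the commanded pose from where the row before left it, along the tool's axes as they then stand; what a row does not reach is not made up. A row lasts 1/10 s, in which the tool goes at most 50 mm and 8.59 degrees, less where a joint would pass 70% of its speed; a pose out of reach is approached as far as the arm can. A call with a gripper value outside its range is refused whole. The fingers move at their own pace and stop on an object; "force" is the grip in N (left out, the last holds). Time passes only in rows, so rows that do not move let the fingers close. It gives the time, the measured TCP pose, the force, the opening and the grip force at its end, in the units of the state.
- arm.observe(): the state, without advancing time (a new reading comes with each control period).
- arm.get_image(name): name is "side" or "top"; returns a dict with "frame" (400x640x3 uint8, red, green, blue), "mtx" (3x3 intrinsics, pixels), "T" (4x4, takes a point from camera to world coordinates). Camera axes: x right, y down, z forward; pixel columns grow to the right and rows downward; lengths in m; the calibration is good to about 2 mm. A picture is of the moment at which its call begins. There is no depth.
- arm.sign_off(): hands the job in; it is judged then, once.
Trained networks look in a picture, given as the dict that the camera call returned (one of the last four; its "shot" number tells which), for a name from the list of things; names that differ only in an ending like _2 or _b are one class to them, and where a whole thing is asked for, a point or a joint stands for the part that bears it (a point fixed in the world has none). Each returns a list of dicts, best first, with "conf" (0 to 1); they miss things now and then, are a little off and sometimes report something else, mostly with a low value. They report only what shows in the picture. A call takes as long as a camera call. They do not tell look-alikes from the thing itself.
- arm.look_for(label, picture): "centre" ([column, row] as shares, 0 to 1, of the picture: columns of its width, rows of its height, amid what is visible of it).
- arm.trace(label, picture): "region" (400x640 bool, what is visible of it) and "centre" ([column, row] as shares, 0 to 1, of the picture: columns of its width, rows of its height, amid what is visible of it).
- arm.place_of(label, picture): "centre" ([column, row] as shares, 0 to 1, of the picture: columns of its width, rows of its height: a listed point, or the origin of a listed thing).
The state is a dict: "clock": time; "joints": joint angles; "dq": joint speeds; "joint_efforts": joint torques, N m; "position": TCP position; "ee_rot": TCP orientation; "force": force on the tool from outside, world axes, zero at the start; "ft_torque": the same for the moment, N m; "width": opening from 0.0 (shut) to 1.0 (fully open); "gripper_force": force on a finger pad.
Only numpy, scipy, OpenCV 4.12 (cv2) and the standard library are available. Lean on these libraries where they do the work, as an engineer would, in place of code of your own. Each camera call takes 0.05 s, during which the arm holds its last target. There are 200 camera calls.

TASK

Set the small wooden stop block flat and square in the white-floored pocket of the clamping jig, cork side towards the clamp's jaw, and let go of it. Then pump the red trigger against the orange handle until the round pad on the jaw presses on the cork, and finish while still holding the trigger squeezed, with the pad's spring pushed in about halfway; pushed in nearly all the way it would mash the cork. Move the jaw only with the trigger, never by pushing the jaw itself, and leave the ratchet, glasses case, spoon rest and sprayer head where they are.

Things in the scene. Friction and masses are not known exactly. Their poses are not given: they have to be found in the camera images.
- jig: Jig screwed to the shelf: plywood board 340 x 100 x 12 mm, origin at the centre of its underside. Its x axis is the clamp axis, from the grip (x < 0) to the pocket (x > 0); z up. In its frame: black clamp body x -90 to +4, y +-20, top z 53 mm; handle and trigger stand up out of it; blue anvil behind the pocket, x 150 to 166, y +-35, top z 60 mm.
- pocket (a point): Centre of the white pocket floor (jig x 130, y 0, z 12 mm), axes as the jig's. The pocket is 40 mm (x) by 54 mm (y), closed by the anvil at +x and by blue lips 8 mm high, 6 to 8 mm thick, at both y sides and at -x.
- handle (a point): Middle of the fixed orange handle post at a good height to grip (jig x -73, y 0, z 95 mm), axes as the jig's. The post is 14 mm thick in x, 24 mm wide in y, top at z 112 mm. At this height handle and trigger together measure 56 mm in x with the trigger released, 38 mm fully squeezed.
- trigger: Red trigger bar, 10 mm thick, 22 mm wide, reaching 60 mm up from its pivot along its own z. Origin: the pivot (jig x -38, z 50 mm). Released, it leans 0.2 rad to the jaw; fully squeezed, 0.2 rad to the handle, its stop. A spring (3 to 4 N) returns it. Squeezing it to the handle with 20, 30, 40 N puts about 9, 12, 17 N on the block; 60 N mashes the cork.
- jaw: Sliding orange jaw plate, 36 mm wide, z 20 to 54 mm, on a toothed bar. Origin: the jig's origin when fully back; slides along jig x to 66 mm (starts at 0 to 22). Each full squeeze drives it 11 to 18 mm (7 mm teeth); on release it stays, but its brake is too weak to hold a clamping push, which is lost when the trigger is let go.
- pad (a joint): How far the round rubber pad is pushed in towards the jaw plate, m: 0 relaxed, 0.014 at its stop; 2 N per mm, so it reads the clamping push. Wanted at the end: 4 to 9 mm; over 11 mm mashes the cork. The pad is 26 mm across, centre at z 37 mm; relaxed, its face is at x 70 mm in jaw's frame, 14 mm clear of the dark sleeve on the jaw.
- block: Stop block of pale wood, 36 mm (x) x 50 mm (y) x 40 mm (z), about 45 g, with a brown cork facing on its -x side. Origin: centre of its underside. Seated right, its axes agree with the jig's.
- cork_face (a point): Centre of the block's outer cork face, (-18, 0, 20) mm in the block's frame. The pad must press here.
- ratchet: Chrome ratchet wrench lying flat, about 175 mm long, 34 mm wide, 32 mm high. Leave it alone.
- glasses_case: Orange safety glasses case, 155 x 62 x 47 mm. Leave it alone.
- spoon_rest: White ceramic spoon rest with a few bolts, 92 mm dish with a stub handle, 15 mm high. Leave it alone.
- sprayer_head: Green plastic sprayer head standing on its white collar, 60 mm high. Leave it alone.
There are look-alikes about, which are no part of the job. Leave any blue or purple look-alike of the block alone.

How it is judged:
By the outcome, as a careful person would: the job done as asked, in the order asked, and still so for the second after the job is handed in, while the arm keeps its last pose, push and grip.
It also fails if it takes over 61 s, if anything falls off the work surface, if the arm or the gripper's body presses on something with over 40 N, if the wrist force passes 120 N, or if a joint passes its speed limit or range.

## Working session

There is one attempt and no reset: what is moved stays moved. The work goes in short steps, Python scripts to look and compute and a tool call to move; the robot and the scene stay as the last step left them, time stands still between calls to the robot, and variables do not carry over. Pictures are saved under pics/ and viewed, at most 13 in all, crops included, and the job is handed in when it is done.

Besides the shell and the picture viewer there is one more tool, called after "Call:" by a JSON object that holds its "fn" and its "kwargs". carry_out: Moves the arm, as the interface text tells. Its arguments: {"type":"object","properties":{"claw":{"type":"array","items":{"type":"number"}},"delta_pos":{"type":"array","items":{"type":"array","items":{"type":"number"}}},"angular":{"type":"array","items":{"type":"array","items":{"type":"number"}}},"force":{"type":"number"}},"required":["claw","delta_pos","angular"]}

```bash
mkdir -p pics
cat > h.py <<'E'
import numpy as np, cv2
from scipy.spatial.transform import Rotation as R
from cell import arm
def ray(p,c):
    u=np.array([c[0]*640,c[1]*400,1.]); d=p["T"][:3,:3]@np.linalg.solve(p["mtx"],u); return p["T"][:3,3],d
def onz(p,c,z):
    o,d=ray(p,c); return o+d*(z-o[2])/d[2]
def proj(p,X):
    T=np.linalg.inv(p["T"]); q=p["mtx"]@(T[:3,:3]@np.array(X)+T[:3,3]); return q[:2]/q[2]
def tri(p,c,q,e):
    o1,d1=ray(p,c);o2,d2=ray(q,e);A=np.stack([d1,-d2],1);s=np.linalg.lstsq(A,o2-o1,rcond=None)[0]
    a=o1+d1*s[0];b=o2+d2*s[1];return (a+b)/2,np.linalg.norm(a-b)
def save(p,n,x0=0,x1=640,y0=0,y1=400,s=1):
    cv2.imwrite("pics/"+n,cv2.resize(p["frame"][y0:y1,x0:x1,::-1],None,fx=s,fy=s,interpolation=cv2.INTER_CUBIC))
E
python3 - <<'E'
from h import *
np.set_printoptions(precision=4,suppress=True)
t=arm.get_image("top");s=arm.get_image("side")
save(t,"t0.png",s=1.25);save(s,"s0.png",s=1.25)
for l in ["jig","pocket","handle","trigger","jaw","block","cork_face","pad","ratchet","glasses_case","spoon_rest","sprayer_head"]:
    a=arm.place_of(l,t) if l!="pad" else arm.look_for(l,t);b=arm.place_of(l,s) if l!="pad" else arm.look_for(l,s)
    print(l,[(np.round(np.array(x["centre"])*[640,400],1),round(x["conf"],2)) for x in a[:3]],[(np.round(np.array(x["centre"])*[640,400],1),round(x["conf"],2)) for x in b[:3]], tri(t,a[0]["centre"],s,b[0]["centre"]) if a and b else "")
print(arm.observe()); print(t["T"],s["T"],t["mtx"])
E
```

```text
jig [(array([345.8, 192.6]), 0.77), (array([246.4, 146.1]), 0.41)] [(array([319.8, 198.5]), 0.77)] (array([ 0.5753, -0.0242,  0.0076]), np.float64(0.008459674840501955))
pocket [(array([341.7, 147.3]), 0.68), (array([256.6, 210.4]), 0.46)] [(array([278.7, 197.5]), 0.97), (array([354.9, 147.8]), 0.32)] (array([ 0.7043, -0.0082,  0.0198]), np.float64(0.0017294217162281123))
handle [] [(array([346.1, 174.5]), 0.59), (array([349.6, 270.7]), 0.36), (array([331.9, 187.6]), 0.32)] 
trigger [(array([343.2, 200.8]), 0.39)] [(array([333.6, 189.9]), 0.52), (array([343.1, 267.7]), 0.21)] (array([ 0.5404, -0.0148,  0.056 ]), np.float64(0.003125752548052355))
jaw [] [(array([323.2, 195.9]), 0.7)] 
block [(array([257.2, 245.7]), 0.73), (array([220.9, 207.7]), 0.65), (array([256.8, 210.7]), 0.51)] [(array([343.9, 267.6]), 0.92), (array([337.5, 308.4]), 0.76), (array([382.8, 273.1]), 0.76)] (array([0.4552, 0.23  , 0.0092]), np.float64(0.09649831147136206))
cork_face [(array([225.4, 208.1]), 0.76), (array([251.9, 249. ]), 0.72), (array([254.7, 219.9]), 0.67)] [(array([389.4, 273.3]), 0.93), (array([33
[... 1052 characters left out ...]
rts': array([ -0.0003, -66.768 ,   0.9836, -31.4808,  -0.0606,   0.0329,
         0.0001]), 'position': array([ 0.2083, -0.5893,  0.2267]), 'ee_rot': array([3.0964, 0.5309, 0.    ]), 'force': array([-0.0135,  0.4304, -0.5281]), 'ft_torque': array([-0.0241,  0.0643, -0.0668]), 'gripper_force': 0.0, 'width': 0.9988483057746206}
[[ 0.0278 -0.9929  0.116   0.4113]
 [-0.9996 -0.0267  0.0112  0.0408]
 [-0.008  -0.1163 -0.9932  1.4714]
 [ 0.      0.      0.      1.    ]] [[-0.9985 -0.0488  0.0259  0.5453]
 [-0.0528  0.7054 -0.7069  0.7766]
 [ 0.0162 -0.7072 -0.7069  0.7876]
 [ 0.      0.      0.      1.    ]] [[494.6176   0.     318.6264]
 [  0.     494.6176 188.1288]
 [  0.       0.       1.    ]]
```

View pics/t0.png

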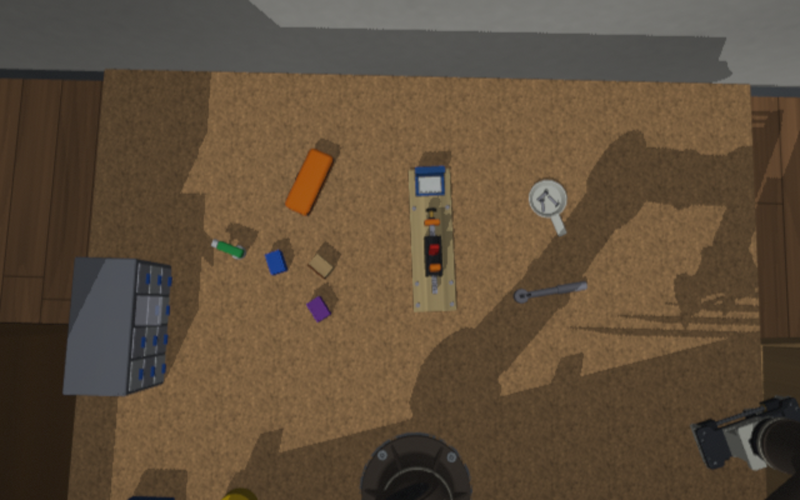

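View pics/s0.png

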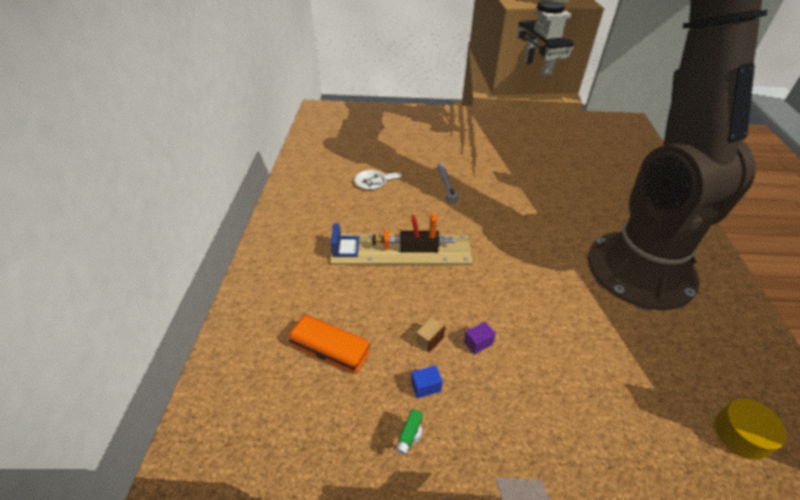

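Run:
```python
from h import *
np.set_printoptions(precision=4,suppress=True)
t=arm.get_image("top");s=arm.get_image("side")
c=lambda p,x0,y0,w,h,k:cv2.resize(p["frame"][y0:y0+h,x0:x0+w,::-1],None,fx=k,fy=k,interpolation=cv2.INTER_CUBIC)
A=c(t,320,125,50,130,4.5)   #225x585
B=c(t,235,185,50,50,5.6) #280
C=c(s,325,245,50,50,5.6)
D=c(s,255,165,130,55,4.2) #546x231
im=np.zeros((600,800,3),np.uint8)
im[:585,:225]=A; im[:280,235:515]=B; im[:280,520:800]=C; im[300:531,235:781]=D
cv2.imwrite("pics/c1.png",im)
for n,p,x in (("top",t,(257,210)),("side",s,(345,267))):
    for l in ("block","jig"):
        for r in arm.trace(l,p)[:4]:
            g=r["region"]; q=np.argwhere(g)[:,::-1].astype(np.float32)
            print(n,l,round(r["conf"],2),g.sum(),np.array(r["centre"])*[640,400],cv2.minAreaRect(q),cv2.approxPolyDP(cv2.convexHull(q),1.5,True)[:,0].tolist())
```

```text
top block 0.7 238 [254.592 213.4  ] ((256.51220703125, 213.10975646972656), (18.428504943847656, 13.274770736694336), 38.65980529785156) [[266.0, 216.0], [260.0, 222.0], [257.0, 222.0], [247.0, 211.0], [252.0, 204.0], [255.0, 204.0], [266.0, 213.0]]
top block 0.68 271 [219.328 209.6  ] ((220.3500213623047, 209.55001831054688), (18.973661422729492, 14.862703323364258), 71.56504821777344) [[229.0, 215.0], [225.0, 218.0], [217.0, 219.0], [212.0, 204.0], [216.0, 201.0], [224.0, 200.0]]
top block 0.62 230 [254.08 245.92] ((254.64706420898438, 246.91175842285156), (17.66435432434082, 13.548388481140137), 59.03623962402344) [[263.0, 252.0], [253.0, 256.0], [246.0, 245.0], [247.0, 242.0], [256.0, 237.0], [263.0, 248.0]]
top jig 0.85 4010 [345.92 191.  ] ((344.82403564453125, 190.725341796875), (117.40194702148438, 35.93592834472656), 88.51213073730469) [[333.0, 249.0], [328.0, 235.0], [326.0, 144.0], [327.0, 137.0], [333.0, 134.0], [354.0, 132.0], [359.0, 135.0], [364.0, 248.0]]
side block 0.84 421 [343.424 264.12 ] ((344.2500305175781, 266.7500305175781), (18.384777069091797, 24.74873733520
[... 436 characters left out ...]
94), (20.236831665039062, 25.210290908813477), 59.03623962402344) [[396.0, 266.0], [394.0, 275.0], [380.0, 283.0], [371.0, 273.0], [372.0, 266.0], [385.0, 258.0], [389.0, 258.0]]
side jig 0.69 3050 [321.984 196.68 ] ((320.9999694824219, 191.99998474121094), (111.99998474121094, 39.99999237060547), -0.0) [[377.0, 210.0], [356.0, 212.0], [266.0, 210.0], [265.0, 185.0], [267.0, 179.0], [348.0, 172.0], [374.0, 189.0]]
side jig 0.67 486 [327.808 344.8  ] ((328.4559020996094, 346.4264831542969), (15.839195251464844, 38.908294677734375), 25.34617805480957) [[335.0, 328.0], [338.0, 331.0], [336.0, 349.0], [323.0, 364.0], [318.0, 363.0], [316.0, 360.0], [317.0, 353.0], [327.0, 331.0], [330.0, 328.0]]
```

View pics/c1.png

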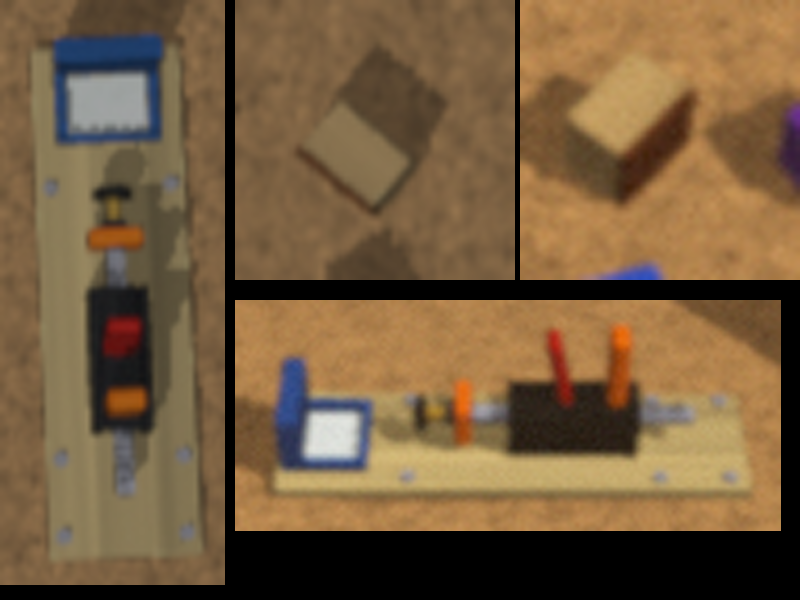

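The top view shows the wooden block at about (257,212) px, with its cork on the lower-left edge facing -x/+y. The jig lies along +x, with its white pocket at about (345,147) px. The side view agrees: block at about (345,267) with the cork on its right. Next I fit both poses from these corners.

```bash
cat > fit.py <<'E'
from h import *
from scipy.optimize import least_squares
np.set_printoptions(precision=4,suppress=True)
t=arm.get_image("top");s=arm.get_image("side")
px=lambda X,Y,ox,oy,k,x0,y0:((X-ox+.5)/k-.5+x0,(Y-oy+.5)/k-.5+y0)
A=lambda X,Y:px(X,Y,0,0,4.5,320,125); B=lambda X,Y:px(X,Y,235,0,5.6,235,185)
C=lambda X,Y:px(X,Y,520,0,5.6,325,245); D=lambda X,Y:px(X,Y,235,300,4.2,255,165)
blk=[(t,B(300,150),(-18,25,40)),(t,B(343,102),(18,25,40)),(t,B(412,162),(18,-25,40)),(t,B(375,205),(-18,-25,40)),
(s,C(622,153),(-18,25,40)),(s,C(693,92),(-18,-25,40)),(s,C(637,55),(18,-25,40)),(s,C(568,115),(18,25,40)),(s,C(622,203),(-18,25,0))]
jig=[(t,A(32,50),(170,50,12)),(t,A(182,47),(170,-50,12)),(t,A(202,552),(-170,-50,12)),(t,A(50,558),(-170,50,12)),
(t,A(54,38),(166,35,60)),(t,A(161,38),(166,-35,60)),(s,D(275,493),(170,50,0)),(s,D(750,493),(-170,50,0)),(s,D(735,398),(-170,-50,12)),
(t,A(127,400),(-73,0,112)),(s,D(622,328),(-73,0,112))]
def fit(obs,g):
    def f(v):
        c,n=np.cos(v[2]),np.sin(v[2])
        return np.concatenate([proj(p,[v[0]+(c*a-n*b)/1e3,v[1]+(n*a+c*b)/1e3,z/1e3])-np.array(q) for p,q,(a,b,z) in obs])
    r=least_squares(f,g,loss="soft_l1"); return r.x,f(r.x).reshape(-1,2).round(1).tolist()
b,rb=fit(blk,[.5,.23,-.7]);j,rj=fit(jig,[.57,-.02,0])
print(b,rb);print(j,rj)
W=lambda x,y:np.array([j[0]+np.cos(j[2])*x-np.sin(j[2])*y,j[1]+np.sin(j[2])*x+np.cos(j[2])*y])
print("pocket",W(.13,0),"squeeze",W(-.061,0))
o=arm.observe();M=R.from_rotvec(o["ee_rot"]).as_matrix();print(o["clock"],o["position"],M)
E
python3 fit.py
```

```text
[ 0.5037  0.2347 -0.6803] [[-0.1, -0.1], [0.4, -1.0], [1.0, -0.5], [-0.6, 1.3], [0.9, 1.2], [0.8, -0.2], [-0.2, -1.4], [-0.7, -0.3], [-0.1, 1.4]]
[ 0.5758 -0.0228  0.0619] [[-0.1, -0.4], [-0.2, -0.9], [0.5, 0.7], [0.1, 0.5], [0.4, -0.3], [0.6, -1.1], [-0.0, 1.7], [0.5, 2.2], [0.8, -0.6], [0.5, -0.3], [0.2, 1.9]]
pocket [ 0.7055 -0.0148] squeeze [ 0.5149 -0.0266]
1.7 [ 0.2083 -0.5893  0.2267] [[ 0.9428  0.3332 -0.    ]
 [ 0.3332 -0.9428  0.    ]
 [-0.     -0.     -1.    ]]
```

```bash
cat > plan.py <<'E'
from h import *
import sys, json
# plan.py x y z ytheta N [arc]: rows in tool axes from measured pose to target, tool down
def plan(tgt,N,arc=False,start=None):
    o=arm.observe(); P=np.array(o["position"]) if start is None else np.array(start[:3])
    M=R.from_rotvec(o["ee_rot"]).as_matrix(); th=np.arctan2(M[1,1],M[0,1]) if start is None else start[3]
    d=tgt[3]-th; d=(d+np.pi)%(2*np.pi)-np.pi
    if arc and d<0: d+=2*np.pi if d<-.6 else 0
    a=round(-d/N,3); pos=[];cur=P.copy();q=th
    r0,r1=np.hypot(*P[:2]),np.hypot(*tgt[:2]);f0,f1=np.arctan2(P[1],P[0]),np.arctan2(tgt[1],tgt[0])
    for i in range(1,N+1):
        s=i/N; g=P+(np.array(tgt[:3])-P)*s
        if arc: rr=r0+(r1-r0)*s;f=f0+(f1-f0)*s; g[:2]=rr*np.cos(f),rr*np.sin(f)
        y=np.array([np.cos(q),np.sin(q),0]);x=np.array([-y[1],y[0],0]);x=-x if np.cross(x,y)[2]>0 else x
        ax=np.stack([x,y,[0,0,-1]]); ax[0]=np.cross(y,[0,0,-1])
        w=np.round(ax@(g-cur)*100,1 if i<N else 2); pos.append(w.tolist()); cur=cur+ax.T@w/100; q-=a
    print("end",cur.round(4),round(q,3)); print(json.dumps(pos)); print("angular z",a,"x",N)
if __name__=="__main__":
    v=sys.argv[1:]; plan([float(u) for u in v[:4]],int(v[4]),len(v)>5)
E
python3 plan.py .504 .235 .16 .890 20 arc
```

```text
end [0.5041 0.235  0.16  ] 0.889
[[5.2, -0.6, 0.3], [5.1, -0.4, 0.4], [5.2, -0.3, 0.3], [5.1, -0.2, 0.3], [5.1, -0.1, 0.4], [5.0, -0.0, 0.3], [5.1, 0.1, 0.3], [5.0, 0.2, 0.4], [4.9, 0.4, 0.3], [5.0, 0.5, 0.3], [4.9, 0.5, 0.4], [4.8, 0.7, 0.3], [4.8, 0.7, 0.3], [4.8, 0.9, 0.4], [4.7, 1.0, 0.3], [4.6, 1.1, 0.3], [4.6, 1.1, 0.4], [4.6, 1.3, 0.3], [4.5, 1.3, 0.3], [4.39, 1.47, 0.37]]
angular z -0.106 x 20
```

Call:
{"fn": "carry_out", "kwargs": {"claw": [9.1,9.1,9.1,9.1,9.1,9.1,9.1,9.1,9.1,9.1,9.1,9.1,9.1,9.1,9.1,9.1,9.1,9.1,9.1,9.1], "delta_pos": [[4.9,-0.5,0.3],[4.9,-0.4,0.3],[4.9,-0.3,0.3],[4.9,-0.2,0.3],[4.9,-0.1,0.3],[4.9,0,0.3],[4.9,0.1,0.3],[4.9,0.2,0.3],[4.9,0.4,0.3],[4.9,0.5,0.3],[4.9,0.5,0.3],[4.8,0.7,0.3],[4.8,0.7,0.3],[4.8,0.9,0.3],[4.7,1.0,0.3],[4.6,1.1,0.3],[4.6,1.1,0.3],[4.6,1.3,0.3],[4.5,1.3,0.3],[4.4,1.5,0.3]], "angular": [[0,0,-0.106],[0,0,-0.106],[0,0,-0.106],[0,0,-0.106],[0,0,-0.106],[0,0,-0.106],[0,0,-0.106],[0,0,-0.106],[0,0,-0.106],[0,0,-0.106],[0,0,-0.106],[0,0,-0.106],[0,0,-0.106],[0,0,-0.106],[0,0,-0.106],[0,0,-0.106],[0,0,-0.106],[0,0,-0.106],[0,0,-0.106],[0,0,-0.106]], "force": 20}}

```text
clock: 3.7
position: [0.4913, 0.2258, 0.1668]
ee_rot: [1.044, 2.962, 0.001]
force: [1.1, 0.4, -0.6]
width: 0.989
gripper_force: 0.0
```

Run:
```python
from plan import *
o=arm.observe();print(o["clock"],o["position"],R.from_rotvec(o["ee_rot"]).as_matrix()[:2,1],o["joints"].round(2))
plan([.504,.235,.06,.890],4)
```

```text
3.7 [0.49131959 0.22577086 0.16677422] [0.62714738 0.77890031] [-0.03  0.45 -0.68  1.81  0.33  0.99  0.05]
end [0.504  0.2349 0.06  ] 0.889
[[-0.1, 0.4, 2.7], [-0.1, 0.4, 2.6], [-0.1, 0.3, 2.7], [-0.11, 0.41, 2.68]]
angular z 0.001 x 4
```

Call:
{"fn": "carry_out", "kwargs": {"claw": [9.1,9.1,9.1,9.1,9.1,9.1,9.1,9.1,9.1], "delta_pos": [[-0.1,0.4,2.6],[-0.1,0.4,2.6],[-0.1,0.4,2.6],[-0.1,0.4,2.6],[0,0,1.5],[0,0,1.5],[0,0,1.2],[0,0,0.4],[0,0,0]], "angular": [[0,0,0],[0,0,0],[0,0,0],[0,0,0],[0,0,0],[0,0,0],[0,0,0],[0,0,0],[0,0,0]]}}

```text
clock: 4.6
position: [0.5049, 0.2338, 0.0166]
ee_rot: [-1.05, -2.961, 0.001]
force: [-0.5, 0.4, 0.3]
width: 0.991
gripper_force: 0.0
```

Run:
```python
from h import *
o=arm.observe();M=R.from_rotvec(o["ee_rot"]).as_matrix();print(o["clock"],o["position"],np.arctan2(M[1,1],M[0,1]),M[2,2],o["force"])
s=arm.get_image("side");save(s,"s1.png",295,395,220,320,6)
```

```text
4.6 [0.50492072 0.23379556 0.01656679] 0.8889498794464866 -0.9999999301810266 [-0.53141051  0.4265893   0.32742371]
```

View pics/s1.png

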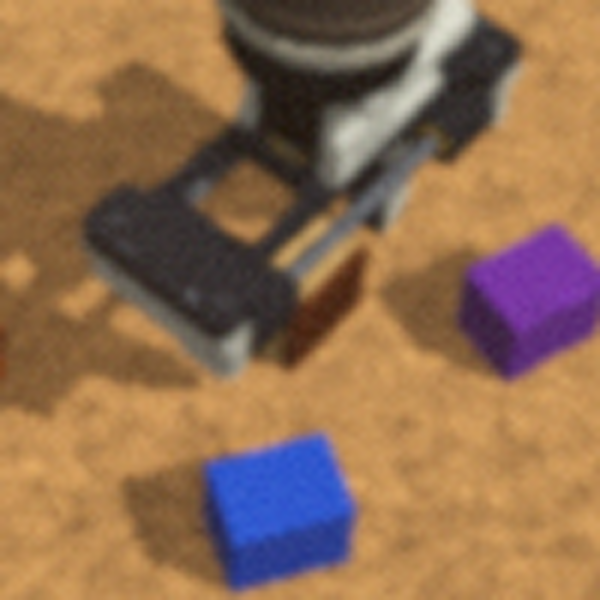

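The block sits between the open fingers, with the cork visible at crop (325,310) and both look-alikes clear. I'm closing the gripper on it.

Call:
{"fn": "carry_out", "kwargs": {"claw": [9.1,4.0,4.0,4.0,4.0,4.0,4.0,4.0], "delta_pos": [[0,0,0.3],[0,0,0],[0,0,0],[0,0,0],[0,0,0],[0,0,0],[0,0,0],[0,0,0]], "angular": [[0,0,0],[0,0,0],[0,0,0],[0,0,0],[0,0,0],[0,0,0],[0,0,0],[0,0,0]], "force": 20}}

```text
clock: 5.45
position: [0.5051, 0.2339, 0.0138]
ee_rot: [1.05, 2.961, 0.0]
force: [-0.3, 0.1, 0.3]
width: 0.545
gripper_force: 20.0
```

Run:
```python
from plan import *
o=arm.observe();print(o["clock"],o["position"],o["width"]*9.18,o["gripper_force"])
p=list(o["position"])
plan([.7055,-.0148,.10,1.633],10,start=[p[0],p[1],.11,.889])
```

```text
5.45 [0.50505377 0.23394547 0.01376613] 5.005903634675934 19.999326467514038
end [ 0.7055 -0.0148  0.1   ] 1.629
[[-3.1, -0.7, 0.1], [-3.1, -0.9, 0.1], [-3.0, -1.1, 0.1], [-2.9, -1.3, 0.1], [-2.8, -1.6, 0.1], [-2.7, -1.7, 0.1], [-2.5, -2.0, 0.1], [-2.4, -2.1, 0.1], [-2.2, -2.3, 0.1], [-2.03, -2.45, 0.1]]
angular z -0.074 x 10
```

Call:
{"fn": "carry_out", "kwargs": {"claw": [4,4,4,4,4,4,4,4,4,4,4,4,4,4,4], "delta_pos": [[0,0,-1.5],[0,0,-3],[0,0,-3],[0,0,-2.1],[-3.1,-0.7,0.1],[-3.1,-0.9,0.1],[-3.0,-1.1,0.1],[-2.9,-1.3,0.1],[-2.8,-1.6,0.1],[-2.7,-1.7,0.1],[-2.5,-2.0,0.1],[-2.4,-2.1,0.1],[-2.2,-2.3,0.1],[-2.0,-2.4,0.1],[0,0,0]], "angular": [[0,0,0],[0,0,0],[0,0,0],[0,0,0],[0,0,-0.074],[0,0,-0.074],[0,0,-0.074],[0,0,-0.074],[0,0,-0.074],[0,0,-0.074],[0,0,-0.074],[0,0,-0.074],[0,0,-0.074],[0,0,-0.074],[0,0,0]]}}

```text
clock: 6.95
position: [0.7072, -0.0207, 0.0997]
ee_rot: [-0.084, 3.14, -0.004]
force: [0.2, -1.1, -0.4]
width: 0.541
gripper_force: 20.0
```

Run:
```python
from plan import *
o=arm.observe();M=R.from_rotvec(o["ee_rot"]).as_matrix();print(o["clock"],o["position"],np.arctan2(M[1,1],M[0,1]),o["width"]*9.18,o["gripper_force"])
t=arm.get_image("top");s=arm.get_image("side")
c=lambda p,x0,y0,w,h,k:cv2.resize(p["frame"][y0:y0+h,x0:x0+w,::-1],None,fx=k,fy=k,interpolation=cv2.INTER_CUBIC)
cv2.imwrite("pics/c2.png",np.hstack([c(t,315,110,66,66,6),c(s,245,155,66,66,6)]))
j=[.5758,-.0228,.0619]
W=lambda x,y,z:np.array([j[0]+np.cos(j[2])*x-np.sin(j[2])*y,j[1]+np.sin(j[2])*x+np.cos(j[2])*y,z])
for n in [(110,27),(150,27),(150,-27),(110,-27)]:
    print(n,[proj(p,W(n[0]/1e3,n[1]/1e3,.012)).round(1) for p in (t,s)])
```

```text
6.95 [ 0.70717698 -0.02069676  0.09970898] 1.624215088575829 4.9684518084715945 19.9979630112648
(110, 27) [array([335. , 154.7]), array([284.5, 204.1])]
(150, 27) [array([334.5, 141.6]), array([271.2, 204. ])]
(150, -27) [array([352.5, 140.9]), array([272.7, 191.7])]
(110, -27) [array([353.1, 154. ]), array([285.6, 191.8])]
```

View pics/c2.png

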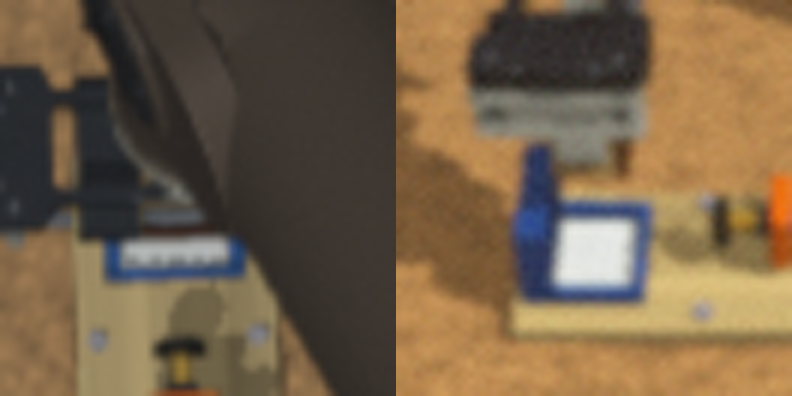

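Run:
```python
from plan import *
o=arm.observe();s=arm.get_image("side");print(o["position"])
M=R.from_rotvec(o["ee_rot"]).as_matrix();th=np.arctan2(M[1,1],M[0,1])-np.pi/2;c,n=np.cos(th),np.sin(th)
for off in (-.0016,):
  for a,b,z in [(-18,25,0),(-18,25,25),(-18,-25,0),(-18,-25,25),(18,25,0)]:
    x=a/1e3+off;y=b/1e3
    X=o["position"]+np.array([c*x-n*y,n*x+c*y,z/1e3-.0138]); q=proj(s,X); print((a,b,z),q.round(1),"crop",((q+.5-[245,155])*6+[396,0]).round(0))
f=s["frame"].astype(int)
for r in range(178,187): print(r,[tuple(f[r,k]) for k in range(269,288)][6:] if 0 else " ".join("%d/%d"%(f[r,k,0],f[r,k,2]) for k in range(269,289)))
plan([.7071,-.0147,.10,1.633],2)
```

```text
[ 0.70507058 -0.01507215  0.10017027]
(-18, 25, 0) [283.1 185.2] crop [628. 184.]
(-18, 25, 25) [282.6 178.6] crop [625. 145.]
(-18, -25, 0) [284.3 173.9] crop [635. 116.]
(-18, -25, 25) [283.8 167.3] crop [632.  77.]
(18, 25, 0) [270.5 185.1] crop [552. 184.]
178 109/100 108/97 125/108 134/115 132/117 134/120 136/119 137/124 134/120 138/124 136/115 126/101 120/95 109/84 114/80 132/92 149/99 171/103 182/94 187/87
179 74/88 86/87 112/96 129/113 130/116 135/119 134/117 135/119 130/115 137/121 132/107 128/97 115/75 94/53 98/55 135/70 169/88 176/80 186/87 188/80
180 51/90 69/80 102/88 127/106 135/116 132/117 135/120 126/112 133/118 133/120 131/108 128/92 107/55 89/39 99/39 145/61 177/74 186/80 188/81 191/86
181 49/89 73/85 106/87 128/106 125/105 123/104 124/106 122/107 128/110 129/108 130/101 126/85 115/64 89/35 106/40 149/59 188/81 195/86 197/89 194/82
182 42/87 67/85 90/73 107/77 115/88 107/79 107/84 107/79 103/79 112/81 124/85 129/75 117/56 95/37 111/40 152/63 183/78 190/83 194/85 197/90
183 45/89 50/76 75/61 96/59 96/53 97/53 104/61 102/62 109/66 120/64 132/73 132/68 129/61 104/46 112/37 153/63 182/81 184/80 184/80 194/86
184 42/88 54/81 72/60 99/59 114/59 119/56 121/57 116/54 123/57 130/65 135/65 140/64 138/65 120/48 131/54 163/66 186/79 189/85 187/80 182/77
185 47/92 49/79 67/64 111/66 139/69 150/67 153/67 155/68 148/67 146/68 155/74 160/71 162/69 150/64 158/65 178/80 188/83 191/84 188/83 185/81
186 42/89 47/79 69/70 119/73 169/89 184/88 191/96 185/88 177/91 176/84 179/90 182/87 179/84 182/89 177/83 188/90 191/89 190/87 189/87 186/85
end [ 0.7071 -0.0147  0.1   ] 1.632
[[-0.1, -0.1, 0.0], [-0.13, -0.01, 0.04]]
angular z -0.002 x 2
```

Call:
{"fn": "carry_out", "kwargs": {"claw": [4,4,4,4,4,4], "delta_pos": [[-0.2,0,1.0],[0,0,2.0],[0,0,2.0],[0,0,0],[0,0,0],[0,0,0]], "angular": [[0,0,0],[0,0,0],[0,0,0],[0,0,0],[0,0,0],[0,0,0]]}}

```text
clock: 7.7
position: [0.7077, -0.0135, 0.0509]
ee_rot: [-0.092, 3.139, 0.001]
force: [0.6, -0.1, -0.4]
width: 0.54
gripper_force: 20.0
```

Run:
```python
from plan import *
o=arm.observe();M=R.from_rotvec(o["ee_rot"]).as_matrix();print(o["clock"],o["position"],np.arctan2(M[1,1],M[0,1]),o["dq"].round(3),o["force"])
plan([.7074,-.0147,.026,1.633],4)
```

```text
7.7 [ 0.70767027 -0.01347722  0.05094238] 1.6295200556625256 [ 0.004 -0.004  0.    -0.003  0.002 -0.001 -0.001] [ 0.63272883 -0.12650813 -0.38434433]
end [ 0.7074 -0.0147  0.026 ] 1.634
[[0.0, -0.0, 0.6], [0.0, -0.1, 0.6], [0.0, 0.0, 0.7], [0.03, -0.02, 0.59]]
angular z -0.001 x 4
```

Call:
{"fn": "carry_out", "kwargs": {"claw": [4,4,4,4,4,4,4], "delta_pos": [[0,-0.1,0.5],[0,0,0.5],[0,0,0.5],[0,0,0.4],[0,0,0.4],[0,0,0.2],[0,0,0]], "angular": [[0,0,-0.004],[0,0,0],[0,0,0],[0,0,0],[0,0,0],[0,0,0],[0,0,0]]}}

```text
clock: 8.4
position: [0.7072, -0.0153, 0.0257]
ee_rot: [-0.097, 3.14, -0.001]
force: [-3.6, -1.0, 9.4]
width: 0.542
gripper_force: 20.0
```

Run:
```python
from plan import *
o=arm.observe();M=R.from_rotvec(o["ee_rot"]).as_matrix();print(o["clock"],o["position"],np.arctan2(M[1,1],M[0,1]),o["force"],o["ft_torque"])
s=arm.get_image("side");t=arm.get_image("top")
c=lambda p,x0,y0,w,h,k:cv2.resize(p["frame"][y0:y0+h,x0:x0+w,::-1],None,fx=k,fy=k,interpolation=cv2.INTER_CUBIC)
cv2.imwrite("pics/c3.png",np.hstack([c(t,315,110,66,66,6),c(s,245,155,66,66,6)]))
```

```text
8.4 [ 0.70717442 -0.01529229  0.02567637] 1.6327948730769923 [-3.58665039 -1.02443316  9.41524861] [-0.15641002  0.70139794  0.03080065]
```

View pics/c3.png

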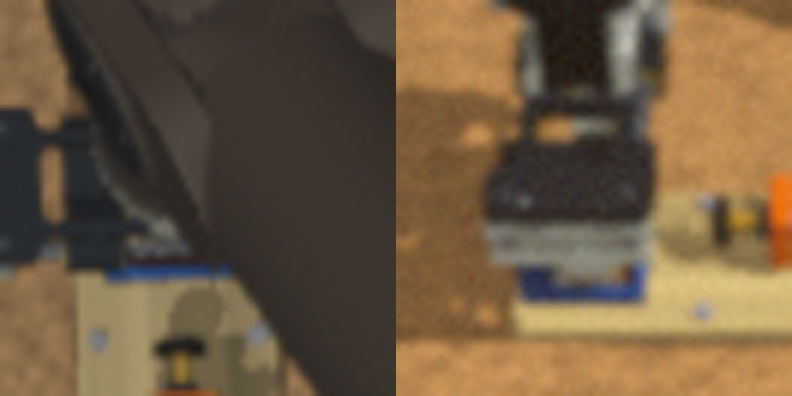

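The fingers are at floor height with 9 N of contact, which suggests the block is seated. I'll release, lift, and look.

Call:
{"fn": "carry_out", "kwargs": {"claw": [6,9.1,9.1,9.1,9.1,9.1,9.1,9.1], "delta_pos": [[0,0,0],[0,0,0],[0,0,0],[0,0,0],[0,0,-3],[0,0,-4.5],[0,0,-4.5],[0,0,-2]], "angular": [[0,0,0],[0,0,0],[0,0,0],[0,0,0],[0,0,0],[0,0,0],[0,0,0],[0,0,0]]}}

```text
clock: 9.3
position: [0.7088, -0.0143, 0.1695]
ee_rot: [-0.098, 3.135, 0.001]
force: [0.2, -0.4, -0.2]
width: 0.994
gripper_force: 0.0
```

Run:
```python
from plan import *
o=arm.observe();print(o["clock"],o["position"],o["width"]*9.18)
t=arm.get_image("top");s=arm.get_image("side")
save(s,"s4.png",245,385,155,225,5.5)
for l in ("block","cork_face","handle","trigger","pad","jaw"):
    print(l,[(np.round(np.array(x["centre"])*[640,400],1),round(x["conf"],2)) for x in (arm.look_for if l=="pad" else arm.place_of)(l,s)[:3]])
plan([.5149,-.0266,.16,.062],12)
j=[.5758,-.0228,.0619]
W=lambda x,y,z:np.array([j[0]+np.cos(j[2])*x-np.sin(j[2])*y,j[1]+np.sin(j[2])*x+np.cos(j[2])*y,z])
for n in [(112,25,52),(148,25,52),(148,-25,52),(112,-25,52),(112,25,12),(150,35,60),(-80,12,112),(-66,12,112),(-38+.2*60,11,109)]: print(n,((proj(s,W(n[0]/1e3,n[1]/1e3,n[2]/1e3))+.5-[245,155])*5.5).round(0))
```

```text
9.3 [ 0.70881501 -0.01432763  0.16953904] 9.125043126031407
block [(array([338.2, 308.2]), 0.82), (array([382.5, 274.2]), 0.81), (array([276.9, 192.7]), 0.63)]
cork_face [(array([340.9, 299.7]), 0.85), (array([387.4, 272.6]), 0.72), (array([284.9, 193.5]), 0.71)]
handle [(array([344.3, 172.4]), 0.93), (array([281.2, 194.6]), 0.21)]
trigger [(array([333.5, 189.1]), 0.53)]
pad [(array([301.6, 190.8]), 0.43)]
jaw [(array([321.3, 196. ]), 0.66)]
end [ 0.5149 -0.0266  0.16  ] 0.061
[[1.6, 0.0, 0.0], [1.6, -0.2, 0.1], [1.5, -0.4, -0.0], [1.5, -0.6, 0.0], [1.4, -0.8, 0.0], [1.3, -1.0, 0.1], [1.1, -1.1, -0.0], [1.0, -1.3, 0.0], [0.8, -1.3, 0.0], [0.6, -1.5, 0.1], [0.4, -1.6, -0.0], [0.24, -1.55, 0.01]]
angular z 0.131 x 12
(112, 25, 52) [212. 217.]
(148, 25, 52) [145. 217.]
(148, -25, 52) [153. 154.]
(112, -25, 52) [218. 155.]
(112, 25, 12) [217. 270.]
(150, 35, 60) [138. 219.]
(-80, 12, 112) [578. 118.]
(-66, 12, 112) [551. 118.]
(-26.0, 11, 109) [474. 120.]
```

View pics/s4.png

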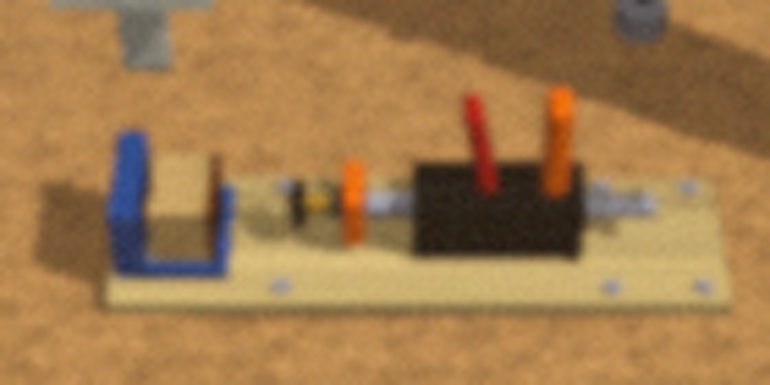

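The block is seated flat in the pocket: its top face at rows 155–217 matches the prediction, and the cork edge (col ~215) faces the jaw. The handle is at about (561,140) and the trigger at (482,140) in the crop. Next I go to the handle.

Call:
{"fn": "carry_out", "kwargs": {"claw": [9.1,9.1,9.1,9.1,9.1,9.1,9.1,9.1,9.1,9.1,9.1,9.1,9.1,9.1,9.1], "delta_pos": [[1.6,0,0],[1.6,-0.2,0.1],[1.5,-0.4,0],[1.5,-0.6,0],[1.4,-0.8,0],[1.3,-1.0,0.1],[1.1,-1.1,0],[1.0,-1.3,0],[0.8,-1.3,0],[0.6,-1.5,0.1],[0.4,-1.6,0],[0.2,-1.5,0],[0,0,0],[0,0,0],[0,0,0]], "angular": [[0,0,0.131],[0,0,0.131],[0,0,0.131],[0,0,0.131],[0,0,0.131],[0,0,0.131],[0,0,0.131],[0,0,0.131],[0,0,0.131],[0,0,0.131],[0,0,0.131],[0,0,0.131],[0,0,0],[0,0,0],[0,0,0]], "force": 20}}

```text
clock: 11.2
position: [0.517, -0.0266, 0.1616]
ee_rot: [-2.15, -2.291, -0.001]
force: [0.7, 0.4, -0.0]
width: 0.994
gripper_force: 0.0
```

Run:
```python
from plan import *
o=arm.observe();M=R.from_rotvec(o["ee_rot"]).as_matrix();print(o["clock"],o["position"],np.arctan2(M[1,1],M[0,1]))
plan([.5155,-.0266,.076,.062],4)
```

```text
11.2 [ 0.5169617  -0.02657764  0.16156242] 0.06368575223249401
end [ 0.5155 -0.0266  0.076 ] 0.064
[[0.0, -0.0, 2.1], [0.0, -0.1, 2.2], [0.0, -0.0, 2.1], [0.01, -0.05, 2.16]]
angular z 0.0 x 4
```

Call:
{"fn": "carry_out", "kwargs": {"claw": [9.1,9.1,9.1,9.1,9.1,9.1,5.8,5.8,5.8], "delta_pos": [[0,-0.1,2],[0,0,2],[0,0,2],[0,0,1.6],[0,0,0.9],[0,0,0],[0,0,0],[0,0,0],[0,0,0]], "angular": [[0,0,0],[0,0,0],[0,0,0],[0,0,0],[0,0,0],[0,0,0],[0,0,0],[0,0,0],[0,0,0]]}}

```text
clock: 12.1
position: [0.5172, -0.0265, 0.078]
ee_rot: [2.151, 2.286, 0.005]
force: [6.8, 0.1, 2.8]
width: 0.778
gripper_force: 3.6
```

Call:
{"fn": "carry_out", "kwargs": {"claw": [3,3,3,3,3,3,3,3], "delta_pos": [[0,0,0],[0,0,0],[0,0,0],[0,0,0],[0,0,0],[0,0,0],[0,0,0],[0,0,0]], "angular": [[0,0,0],[0,0,0],[0,0,0],[0,0,0],[0,0,0],[0,0,0],[0,0,0],[0,0,0]], "force": 20}}

```text
clock: 12.9
position: [0.518, -0.0264, 0.0791]
ee_rot: [2.149, 2.285, 0.007]
force: [0.0, -0.2, 14.1]
width: 0.435
gripper_force: 21.2
```

Run:
```python
from plan import *
o=arm.observe();print(o["clock"],o["position"],o["width"]*9.18,o["gripper_force"],o["force"],o["ft_torque"])
s=arm.get_image("side");save(s,"s5.png",245,385,155,225,5.5)
```

```text
12.9 [ 0.51804061 -0.02643934  0.0790925 ] 3.9978182370068476 21.207062602043152 [ 0.01557716 -0.17595374 14.07447015] [-0.03573348 -0.74836519  0.07586292]
```

View pics/s5.png

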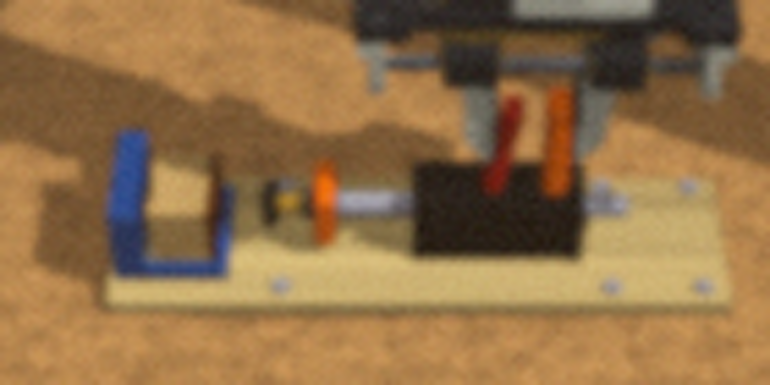

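The first squeeze worked. The trigger is against the handle and the jaw went from col 354 to 325 (about 16 mm), leaving the pad about 24 mm short of the cork. Second pump:

Call:
{"fn": "carry_out", "kwargs": {"claw": [7.8,7.8,7.8,7.8,7.8,7.8,3,3,3,3,3,3,3,3,3], "delta_pos": [[0,0,0],[0,0,0],[0,0,0],[0,0,0],[0,0,0],[0,0,0],[0,0,0],[0,0,0],[0,0,0],[0,0,0],[0,0,0],[0,0,0],[0,0,0],[0,0,0],[0,0,0]], "angular": [[0,0,0],[0,0,0],[0,0,0],[0,0,0],[0,0,0],[0,0,0],[0,0,0],[0,0,0],[0,0,0],[0,0,0],[0,0,0],[0,0,0],[0,0,0],[0,0,0],[0,0,0]], "force": 20}}

```text
clock: 14.45
position: [0.5181, -0.0266, 0.0778]
ee_rot: [2.15, 2.285, 0.006]
force: [8.1, -0.2, 0.8]
width: 0.439
gripper_force: 20.1
```

Run:
```python
from plan import *
o=arm.observe();print(o["clock"],o["position"],o["width"]*9.18,o["gripper_force"],o["force"])
s=arm.get_image("side");save(s,"s6.png",245,385,155,225,5.5)
```

```text
14.45 [ 0.51813056 -0.02663836  0.07775971] 4.028707897604628 20.07002399303019 [ 8.11287852 -0.22529517  0.81918445]
```

View pics/s6.png

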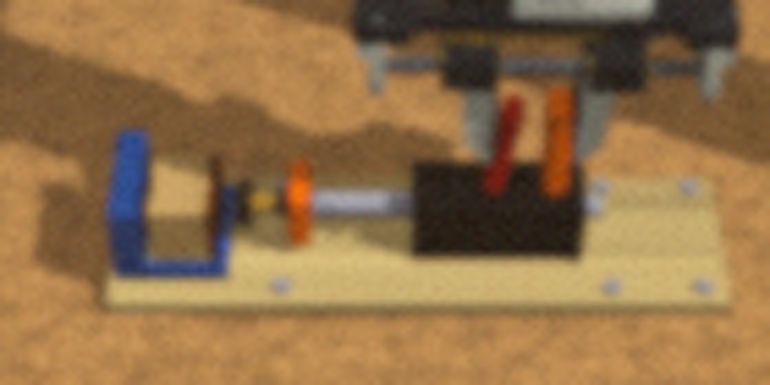

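The jaw advanced another 14 mm or so to col 299, and the pad at col 238 is now about 10 mm short of the cork. Third pump at 30 N:

Call:
{"fn": "carry_out", "kwargs": {"claw": [7.8,7.8,7.8,7.8,7.8,7.8,3,3,3,3,3,3,3,3,3,3], "delta_pos": [[0,0,0],[0,0,0],[0,0,0],[0,0,0],[0,0,0],[0,0,0],[0,0,0],[0,0,0],[0,0,0],[0,0,0],[0,0,0],[0,0,0],[0,0,0],[0,0,0],[0,0,0],[0,0,0]], "angular": [[0,0,0],[0,0,0],[0,0,0],[0,0,0],[0,0,0],[0,0,0],[0,0,0],[0,0,0],[0,0,0],[0,0,0],[0,0,0],[0,0,0],[0,0,0],[0,0,0],[0,0,0],[0,0,0]], "force": 30}}

```text
clock: 16.1
position: [0.5181, -0.0266, 0.0779]
ee_rot: [2.15, 2.285, 0.006]
force: [7.0, -0.6, 2.3]
width: 0.439
gripper_force: 30.2
```

Run:
```python
from plan import *
o=arm.observe();print(o["clock"],o["position"],o["width"]*9.18,o["gripper_force"],o["force"])
s=arm.get_image("side");save(s,"s7.png",260,340,165,220,9)
```

```text
16.1 [ 0.51808032 -0.02659023  0.07790907] 4.026681774318696 30.20638855174184 [ 7.01483882 -0.55441825  2.2873534 ]
```

View pics/s7.png

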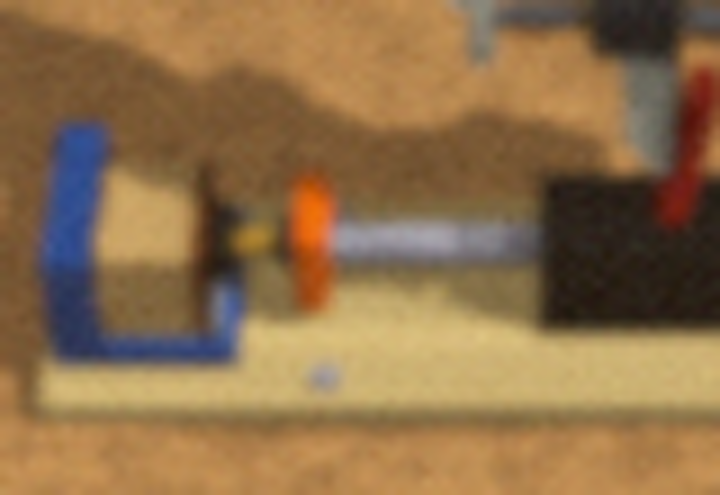

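The jaw made a full stroke to col 313 (about 14 mm), so the pad is just touching or almost touching the cork and hardly compressed. One more, slower squeeze at 30 N:

Call:
{"fn": "carry_out", "kwargs": {"claw": [7.8,7.8,7.8,7.8,7.8,7.2,6.8,6.4,6.0,5.6,5.2,4.8,4.4,4.0,3.5,3,3,3,3], "delta_pos": [[0,0,0],[0,0,0],[0,0,0],[0,0,0],[0,0,0],[0,0,0],[0,0,0],[0,0,0],[0,0,0],[0,0,0],[0,0,0],[0,0,0],[0,0,0],[0,0,0],[0,0,0],[0,0,0],[0,0,0],[0,0,0],[0,0,0]], "angular": [[0,0,0],[0,0,0],[0,0,0],[0,0,0],[0,0,0],[0,0,0],[0,0,0],[0,0,0],[0,0,0],[0,0,0],[0,0,0],[0,0,0],[0,0,0],[0,0,0],[0,0,0],[0,0,0],[0,0,0],[0,0,0],[0,0,0]], "force": 30}}

```text
clock: 18.05
position: [0.5195, -0.0264, 0.0776]
ee_rot: [2.149, 2.284, 0.01]
force: [13.1, -0.1, -9.2]
width: 0.471
gripper_force: 30.3
```

Run:
```python
from plan import *
o=arm.observe();print(o["clock"],o["position"],o["width"]*9.18,o["gripper_force"],o["force"])
s=arm.get_image("side");save(s,"s8.png",260,340,165,220,9)
```

```text
18.05 [ 0.51948957 -0.02644808  0.07758704] 4.324858182927285 30.264343544840813 [13.10231853 -0.12507157 -9.18605312]
```

View pics/s8.png

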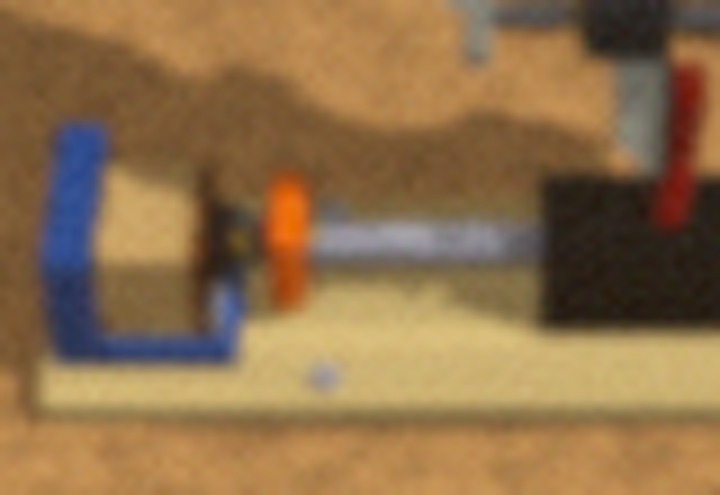

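Run:
```python
from plan import *
s=arm.get_image("side");o=arm.observe();print(o["clock"],o["gripper_force"],o["width"]*9.18)
j=[.5758,-.0228,.0619]
W=lambda x,y,z:np.array([j[0]+np.cos(j[2])*x-np.sin(j[2])*y,j[1]+np.sin(j[2])*x+np.cos(j[2])*y,z])
print("px/mm",[(proj(s,W(.05+a,0,.037))-proj(s,W(.06+a,0,.037)))[0]/10 for a in (0,.05)], "pad face col for x=112,114:",proj(s,W(.112,0,.037)),proj(s,W(.114,0,.037)))
def prof(n,k,x0,y0):
    im=cv2.imread("pics/"+n).astype(int);b,g,r=im[...,0],im[...,1],im[...,2]
    m=(r>170)&(g<130)&(b<60); m[:int((175-y0)*k)]=0
    ys,xs=np.where(m); keep=(xs/k+x0<330)&(xs/k+x0>285);c=np.median(xs[keep])
    row=im[int((190.5-y0)*k):int((192.5-y0)*k)].mean(0)
    u=np.arange(280,308,.5);print(n,"jaw",(c+.5)/k-.5+x0)
    print(" ".join("%.1f:%d/%d"%(x,*row[int((x-x0+.5)*k)][[2,0]]) for x in u if (x-x0)*k<row.shape[0]-9))
prof("s6.png",5.5,245,155);prof("s7.png",9,260,165);prof("s8.png",9,260,165)
```

```text
18.15 30.26408761739731 4.324723140408369
px/mm [np.float64(0.33213202116190815), np.float64(0.33267463719417945)] pad face col for x=112,114: [283.94337676 191.87475536] [283.27785361 191.87102463]
s6.png jaw 299.1363636363636
280.0:194/96 280.5:191/91 281.0:185/86 281.5:172/77 282.0:150/65 282.5:127/48 283.0:110/38 283.5:87/29 284.0:70/32 284.5:59/45 285.0:54/55 285.5:50/67 286.0:50/72 286.5:49/70 287.0:50/64 287.5:50/53 288.0:53/42 288.5:56/35 289.0:64/33 289.5:85/33 290.0:112/37 290.5:136/39 291.0:149/41 291.5:163/45 292.0:167/48 292.5:167/49 293.0:163/49 293.5:155/47 294.0:138/45 294.5:114/45 295.0:101/44 295.5:88/41 296.0:99/36 296.5:129/33 297.0:156/29 297.5:191/20 298.0:215/13 298.5:227/11 299.0:227/15 299.5:225/24 300.0:212/44 300.5:195/71 301.0:182/91 301.5:164/120 302.0:154/141 302.5:153/153 303.0:154/157 303.5:155/160 304.0:156/160 304.5:158/162 305.0:160/163 305.5:162/166 306.0:163/167 306.5:163/167 307.0:163/167 307.5:164/168
s7.png jaw 294.44444444444446
280.0:180/84 280.5:161/70 281.0:139/56 281.5:113/39 282.0:93/30 282.5:75/25 283.0:65/26 283.5:54/26 284.0:55/28 284.
[... 697 characters left out ...]
1.5:112/39 282.0:93/30 282.5:73/27 283.0:62/28 283.5:52/27 284.0:53/28 284.5:64/32 285.0:77/36 285.5:91/38 286.0:98/39 286.5:97/41 287.0:92/41 287.5:84/42 288.0:87/40 288.5:107/38 289.0:135/34 289.5:171/28 290.0:197/23 290.5:218/19 291.0:226/17 291.5:231/13 292.0:227/15 292.5:221/24 293.0:210/39 293.5:192/63 294.0:176/85 294.5:162/108 295.0:155/123 295.5:151/139 296.0:151/147 296.5:151/153 297.0:151/155 297.5:151/156 298.0:151/157 298.5:152/157 299.0:153/156 299.5:153/155 300.0:152/154 300.5:150/154 301.0:150/154 301.5:151/154 302.0:153/155 302.5:154/158 303.0:155/160 303.5:158/162 304.0:160/163 304.5:160/163 305.0:159/162 305.5:159/161 306.0:159/160 306.5:158/160 307.0:154/157 307.5:147/148
```

The pad is pressed on the cork, and the spring is in by about 8 mm judging by how far the jaw moved. That's near the upper limit of the band, so I'll ease the grip a little.

Call:
{"fn": "carry_out", "kwargs": {"claw": [3,3,3,3,3], "delta_pos": [[0,0,0],[0,0,0],[0,0,0],[0,0,0],[0,0,0]], "angular": [[0,0,0],[0,0,0],[0,0,0],[0,0,0],[0,0,0]], "force": 24}}

```text
clock: 18.65
position: [0.5196, -0.0264, 0.0776]
ee_rot: [2.149, 2.284, 0.01]
force: [14.1, -0.5, -7.4]
width: 0.472
gripper_force: 24.1
```

```bash
cat > m.py <<'E'
from plan import *
o=arm.observe();print(o["clock"],o["position"],o["gripper_force"],o["width"]*9.18,o["force"])
F=np.mean([arm.get_image("side")["frame"].astype(float) for _ in range(4)],0)
r=F[190:194].mean(0)
def edge(c,lv,a,b):
    x=np.arange(a,b,.05);v=np.interp(x,np.arange(640),c);i=np.where((v[:-1]<lv)&(v[1:]>=lv))[0];return x[i]
print("jaw rise",edge(r[:,0],150,286,296),"upper part of plate",edge(F[185:188,:,0].mean(0)-F[185:188,:,2].mean(0),130,285,297))
print([(k,int(r[k,0]),int(r[k,2])) for k in range(281,298)])
E
python3 m.py
```

```text
18.65 [ 0.51961931 -0.02642426  0.07764306] 24.05975213740021 4.3340722535719785 [14.13311468 -0.50014729 -7.37844851]
jaw rise [289.4] upper part of plate [289.6]
[(281, 135, 54), (282, 92, 32), (283, 61, 26), (284, 52, 28), (285, 70, 33), (286, 89, 40), (287, 87, 41), (288, 86, 42), (289, 128, 37), (290, 181, 22), (291, 207, 13), (292, 213, 18), (293, 198, 42), (294, 162, 80), (295, 143, 117), (296, 140, 136), (297, 138, 140)]
```

Call:
{"fn": "carry_out", "kwargs": {"claw": [3,3,3,3,3], "delta_pos": [[0,0,0],[0,0,0],[0,0,0],[0,0,0],[0,0,0]], "angular": [[0,0,0],[0,0,0],[0,0,0],[0,0,0],[0,0,0]], "force": 19}}

```text
clock: 19.35
position: [0.5197, -0.0264, 0.0777]
ee_rot: [2.149, 2.284, 0.01]
force: [14.4, 0.9, -9.3]
width: 0.48
gripper_force: 18.9
```

```bash
python3 m.py
```

```text
19.35 [ 0.51971118 -0.02638868  0.07768542] 18.93134876154363 4.406630589359992 [14.35285492  0.87894313 -9.27803951]
jaw rise [289.4] upper part of plate [289.6]
[(281, 135, 54), (282, 93, 31), (283, 60, 26), (284, 51, 27), (285, 71, 35), (286, 88, 40), (287, 88, 44), (288, 86, 42), (289, 126, 35), (290, 181, 22), (291, 208, 16), (292, 213, 20), (293, 198, 43), (294, 162, 81), (295, 142, 117), (296, 139, 136), (297, 139, 141)]
```

Easing the grip leaves the spring at about 8 mm, because the brake adds hysteresis. The fingers also load unevenly, with Fx at 14 N. I'll release, recentre the hand 3 mm towards the jaw, and squeeze again slowly at 25 N.

Call:
{"fn": "carry_out", "kwargs": {"claw": [7.8,7.8,7.8,7.8,7.8,7.8,7.2,6.8,6.4,6.0,5.6,5.2,4.8,4.4,4.0,3.5,3,3,3,3], "delta_pos": [[0,0,0],[0,0,0],[0,0,0],[0,0.3,0],[0,0,0],[0,0,0],[0,0,0],[0,0,0],[0,0,0],[0,0,0],[0,0,0],[0,0,0],[0,0,0],[0,0,0],[0,0,0],[0,0,0],[0,0,0],[0,0,0],[0,0,0],[0,0,0]], "angular": [[0,0,0],[0,0,0],[0,0,0],[0,0,0],[0,0,0],[0,0,0],[0,0,0],[0,0,0],[0,0,0],[0,0,0],[0,0,0],[0,0,0],[0,0,0],[0,0,0],[0,0,0],[0,0,0],[0,0,0],[0,0,0],[0,0,0],[0,0,0]], "force": 25}}

```text
clock: 21.55
position: [0.5207, -0.0264, 0.0778]
ee_rot: [2.15, 2.286, 0.006]
force: [6.1, -0.5, 3.6]
width: 0.494
gripper_force: 25.2
```

```bash
python3 m.py
```

```text
21.55 [ 0.5206713  -0.02637151  0.07775719] 25.182855427265167 4.534411202509398 [ 6.13835985 -0.48550222  3.59964393]
jaw rise [290.35] upper part of plate [290.55]
[(281, 134, 53), (282, 93, 31), (283, 60, 25), (284, 52, 28), (285, 76, 35), (286, 106, 41), (287, 121, 46), (288, 103, 42), (289, 92, 43), (290, 130, 35), (291, 183, 20), (292, 208, 12), (293, 211, 25), (294, 194, 59), (295, 158, 103), (296, 139, 132), (297, 138, 140)]
```

The jaw moved back 2.9 mm, so the spring is now in about 5.1 mm, matching the stated force table. I'll raise the grip to 30 N to get closer to the middle.

Call:
{"fn": "carry_out", "kwargs": {"claw": [3,3,3,3,3,3], "delta_pos": [[0,0,0],[0,0,0],[0,0,0],[0,0,0],[0,0,0],[0,0,0]], "angular": [[0,0,0],[0,0,0],[0,0,0],[0,0,0],[0,0,0],[0,0,0]], "force": 30}}

```text
clock: 22.35
position: [0.5203, -0.0264, 0.0777]
ee_rot: [2.151, 2.286, 0.005]
force: [3.4, 0.0, 5.6]
width: 0.488
gripper_force: 30.5
```

```bash
python3 m.py
```

```text
22.35 [ 0.52025237 -0.02635511  0.07773998] 30.525289177894592 4.480931425029354 [3.39121993e+00 5.06693464e-03 5.60109198e+00]
jaw rise [290.05] upper part of plate [290.15]
[(281, 134, 53), (282, 93, 32), (283, 59, 26), (284, 53, 28), (285, 74, 34), (286, 101, 42), (287, 110, 44), (288, 97, 46), (289, 97, 40), (290, 146, 29), (291, 196, 18), (292, 210, 15), (293, 202, 32), (294, 178, 75), (295, 154, 118), (296, 141, 137), (297, 139, 141)]
```

Compression is now about 6 mm, steady and held. I'm handing the job in.

```bash
python3 -c "
from cell import arm; print(arm.sign_off())"
```

```text
the job is handed in; nothing more can be done
None
```

I handed the job in with the block flat in the pocket, cork towards the jaw, and the trigger still squeezed at about 30 N; the pad's spring is in roughly 6 mm (estimated from the camera images; it briefly read about 8 mm on an earlier squeeze).

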